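# Hang the sampling dipper back in its gap on the mortar-lab rack

## Robot

A 7-joint arm with a two-finger parallel gripper is mounted at the origin on the work surface. World frame = base frame: x ahead of the robot, y to its left, z up, the work surface at z = 0. Lengths are in m, angles in rad, forces in N, time in s.
With the tool pointing down it reaches from about 0.35 to 0.9 m from the base axis. Payload 8.1 kg.
Tool frame: the origin (TCP) lies on the centre line of the jaws, within the pads' length; the fingertips stand 14 mm ahead of it and the grasp point (between the pads) lies 5 mm behind it; z points along the fingers, y is the direction in which the jaws open and shut (so a half turn about z gives the same grasp; the last joint's range is limited). The gripper opens to 92 mm and grips with 3 to 60 N. Pads are 19 mm wide; open, the fingers measure 130 mm over their backs; the gripper's body (75 mm by 190 mm) begins 47 mm behind the grasp point.
Start: joints at [1.159, 0.434, 0.025, 1.573, -0.012, 1.134, -0.075], TCP at [0.19, -0.595, 0.241] pointing down, gripper open.
Joint ranges: [-2.62, 2.62], [-0.44, 2.09], [-1.27, 1.32], [0.08, 2.57], [-1.32, 4.46], [0.12, 2], [-2.74, 2.74]. Speed limits (rad/s): [2.22, 2.22, 3.01, 3.01, 3.14, 3.14, 3.14].

## Interface

Orientations are given as a rotation vector (axis times angle).
In Python, from cell import observe, eyes, arm gives the robot as it stands.
- The arm moves only by the tool step_arm, never from a script. Its argument "series" is a list that holds one entry, the list of rows, each a list of 5 numbers: the finger opening in m, from 0 to 0.0918, then the shift along the world's x, y, z in m, then the turn about the world's z in degrees. In form: [[[hand, dx, dy, dz, spin], ...]]. A call has 1 to 20 rows; each row is the pose to reach, as a shift and turn from the pose measured when the call began; what a row does not reach only later rows make up. A row lasts 1/12 s, in which the tool goes at most 41.7 mm and 7.16 degrees, less where a joint would pass 70% of its speed; a pose out of reach is approached as far as the arm can. A call with a gripper value outside its range is refused whole. The fingers move at their own pace and stop on an object; "squeeze" is the grip in N (left out, the last holds). Time passes only in rows, so rows that repeat a pose let the fingers close. It gives the time, the measured TCP pose, the force and the opening at its end, in the units of the state.
- observe(): the state, without advancing time (a new reading comes with each control period).
- eyes.get_image(name): name is "scene" or "top"; returns (picture, depth): 384x512x3 uint8, red, green, blue; 384x512 float32, m along the optical axis (not along the pixel's ray), 0 where there is no reading.
- eyes.camera_params(name): a dict with "intrinsics" (3x3 intrinsics, pixels), "position" and "attitude" of the camera in the world. Camera axes: x right, y down, z forward; pixel columns grow to the right and rows downward; lengths in m; the calibration is good to about 2 mm. A picture is of the moment at which its call begins. camera_params takes no time and is no camera call.
- arm.sign_off(): hands the job in, once; it reports no verdict.
The state is a dict: "clock": time; "joints": joint angles; "dq": joint speeds; "joint_efforts": joint torques, N m; "position": TCP position; "ee_rot": TCP orientation; "force": force on the tool from outside, world axes, zero at the start; "ft_torque": the same for the moment, N m; "width": opening from 0.0 (shut) to 1.0 (fully open).
Only numpy, scipy, OpenCV 4.12 (cv2) and the standard library are available. Lean on these libraries where they do the work, as an engineer would, in place of code of your own. Each camera call takes 0.05 s, during which the arm holds its last target.

## Task

Pick up the steel sampling dipper with the yellow grip and hang it by its hook on the upper bar of the white rack, in the gap between the two dippers with blue grips, cup on the same side of the bar as theirs. Lower it in between them without knocking or shifting them, and leave it hanging upright and still.

Things in the scene. Friction and masses are not known exactly. Their poses are not given: they have to be found in the camera images.
- yellow_dipper_grip (a point): Centre of the yellow grip (22 x 20 x 50 mm high, topmost part) of the dipper to hang, standing on its cup, 179 mm above the cup's bottom; one with a red grip is not wanted. z up, x from cup to hook. Cup 52 mm wide, 50 high, axis at x -14. Under the grip a level strap, underside 29 mm below this point, runs +x to a lip: hook inside from stem x +15.5 to lip x +43.5; lip ends 64 below. About 0.2 kg.
- rack: White rack, fixed. Origin on the bench under the middle of its bars; y along the bars, x away from the robot, z up. Flat upper bar 8 mm thick (x -4 to +4), top 200 mm up; a lower bar, 78 to 92 mm up, keeps dippers upright; posts at y +-210. Dippers hang with cup and stem on the -x side, lip on the +x side, dipper x along rack x, strap resting on the bar: grip centre then 229 mm up.
- left_dipper_grip (a point): Centre of the blue grip of the left (+y) hanging dipper: loose, same shape, size and axes as the yellow one. It hangs 132 to 140 mm along the bar from the right one, leaving 80 to 88 mm between their cups for the 52 mm cup.
- right_dipper_grip (a point): Centre of the blue grip of the right (-y) hanging dipper: loose, same shape, size and axes as the yellow one.
There are look-alikes about, which are no part of the job. What is shaped like the part that bears yellow_dipper_grip but green is not meant.

How it is judged:
At the end, for the whole second after the job is handed in: Yellow dipper hooked on the upper bar, at rest: grip centre 219-240 mm up, 10-55 mm to the robot side of the bar's middle, under 100 mm from each blue grip; upright within 12 and square to the bar within 20 degrees. Both blue dippers within 25 mm of their start (z of yellow_dipper_grip in the frame of rack between 0.219 and 0.24 m and x of yellow_dipper_grip in the frame of rack between -0.055 and -0.01 m and angle between yellow_dipper_grip's own z axis and vertical below 0.21 rad and angle between the x axis of yellow_dipper_grip and the x axis of rack, either way round below 0.35 rad and horizontal distance between yellow_dipper_grip and left_dipper_grip below 0.1 m and horizontal distance between yellow_dipper_grip and right_dipper_grip below 0.1 m and distance of each of left_dipper_grip, right_dipper_grip from where it was at the start of the episode below 0.025 m and linear speed of yellow_dipper below 0.03 m/s); the robot touches nothing.
It fails at once if a blue-gripped hanging dipper is shifted by more than 25 mm or knocked off (distance of any of left_dipper_grip, right_dipper_grip from where it was at the start of the episode above 0.025 m).
It also fails if it takes over 45 s, if anything falls off the work surface, if the arm or the gripper's body presses on something with over 40 N, if the wrist force passes 120 N, or if a joint passes its speed limit or range.

## Working session

There is one attempt and no reset: what is moved stays moved. The work goes in short steps, Python scripts to look and compute and a tool call to move; the robot and the scene stay as the last step left them, time stands still between calls to the robot, and variables do not carry over. Pictures are saved under pics/ and viewed, and the job is handed in when it is done.

Besides the shell and the picture viewer there is one more tool, called after "Call:" as a command line: name --argument value ..., lists and objects as JSON in quotes. step_arm: Moves the arm, as the interface text tells. Its arguments: {"type":"object","properties":{"series":{"type":"array"},"squeeze":{"type":"number"}},"required":["series"]}

```bash
mkdir -p pics; cat > h.py <<'E'
import numpy as np,cv2
from scipy.spatial.transform import Rotation as R
from cell import observe,eyes,arm
def grab(n,tag):
    im,d=eyes.get_image(n); cv2.imwrite(f'pics/{n}_{tag}.png',im[:,:,::-1]); np.save(f'pics/{n}_{tag}.npy',d); return im,d
def pose(n):
    p=eyes.camera_params(n); a=np.array(p['attitude'],float)
    M=a if a.shape==(3,3) else R.from_rotvec(a).as_matrix() if a.size==3 else R.from_quat(a).as_matrix()
    return np.array(p['intrinsics']),np.array(p['position']),M
def pts(n,d):
    K,t,M=pose(n); v,u=np.mgrid[:d.shape[0],:d.shape[1]]
    c=np.stack([(u-K[0,2])/K[0,0]*d,(v-K[1,2])/K[1,1]*d,d],-1)
    return c@M.T+t
E
python3 - <<'E'
from h import *
for n in('scene','top'):
    grab(n,'0'); p=eyes.camera_params(n); print(n,p)
print(observe())
E
```

```text
scene {'intrinsics': array([[358.72810367,   0.        , 253.3517727 ],
       [  0.        , 358.72810367, 184.39175277],
       [  0.        ,   0.        ,   1.        ]]), 'position': array([ 0.7466161 , -0.53571663,  0.86247325]), 'attitude': array([-2.52677028, -0.67971684,  0.19320525])}
top {'intrinsics': array([[349.04724745,   0.        , 251.40206272],
       [  0.        , 349.04724745, 186.94980998],
       [  0.        ,   0.        ,   1.        ]]), 'position': array([ 0.33746283, -0.16360961,  1.09336656]), 'attitude': array([-2.18143233,  2.04096759, -0.21087869])}
{'clock': 0.1, 'joints': array([ 1.15940426,  0.43512781,  0.02499058,  1.57397378, -0.01160761,
        1.13402915, -0.07508744]), 'dq': array([ 0.00098369, -0.0005625 , -0.00012527, -0.00182259, -0.00113575,
       -0.00114931, -0.00045112]), 'joint_efforts': array([ 3.36669356e-03, -6.69128752e+01,  9.87793654e-01, -3.15143645e+01,
       -6.06673630e-02,  3.73313762e-02,  7.10173731e-05]), 'position': array([ 0.18975595, -0.59504405,  0.24005199]), 'ee_rot': array([-3.10290513e+00, -4.82800246e-01,  5.31360225e-04]), 'force': array([-0.19840921, -0.04636472,  0.65382148]), 'ft_torque': array([-0.01475763, -0.01083111, -0.00817655]), 'width': 0.9976415796048876}
```

View pics/scene_0.png

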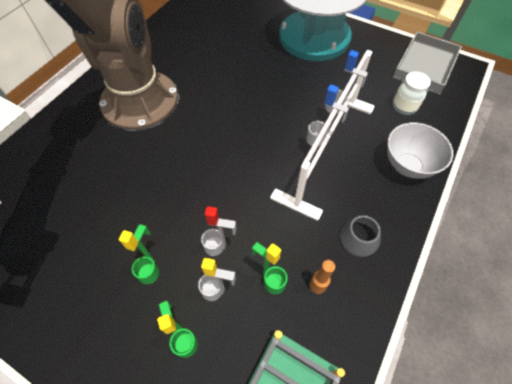

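View pics/top_0.png

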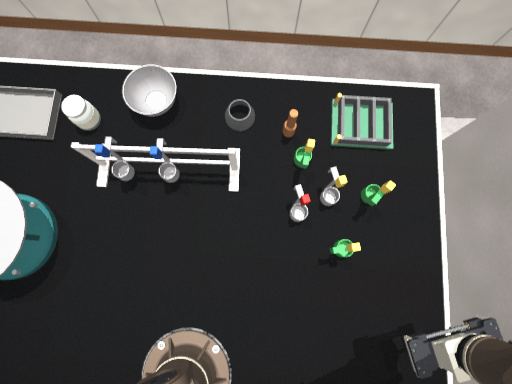

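The steel body with the yellow grip is at scene (208,267) and top (340,182). The look-alikes are:
- Red grip on steel: scene (211,216).
- Yellow grips on green bodies: scene (129,240), (166,323) and (273,253).

I'll confirm this in an enlarged crop.

```bash
python3 - <<'E'
import cv2,numpy as np
a=cv2.imread('pics/scene_0.png')[195:310,110:300]; b=cv2.imread('pics/top_0.png')[130:270,280:410]
c=cv2.imread('pics/top_0.png')[125:200,60:250]
cv2.imwrite('pics/c1.png',cv2.resize(a,None,fx=4,fy=4,interpolation=2))
cv2.imwrite('pics/c2.png',cv2.resize(b,None,fx=4,fy=4,interpolation=2))
cv2.imwrite('pics/c3.png',cv2.resize(c,None,fx=4,fy=4,interpolation=2))
from h import *
for n in('scene','top'):
    im=cv2.imread(f'pics/{n}_0.png');h=cv2.cvtColor(im,cv2.COLOR_BGR2HSV);d=np.load(f'pics/{n}_0.npy');P=pts(n,d)
    for nm,lo,hi in(('yel',(20,150,120),(32,255,255)),('blue',(105,150,60),(125,255,255))):
        m=cv2.inRange(h,lo,hi);k,l,s,ce=cv2.connectedComponentsWithStats(m)
        for i in range(1,k):
            if s[i,4]>15:
                q=P[(l==i)&(d>0)];t=q[q[:,2]>q[:,2].max()-.006]
                print(n,nm,ce[i].round(),s[i,4],'med',np.median(q,0).round(3),'topface',t.mean(0).round(3),len(t),np.ptp(t,0).round(3))
E
```

```text
scene yel [128. 240.] 272 med [ 0.393 -0.427  0.191] topface [ 0.388 -0.427  0.204] 101 [0.022 0.022 0.006]
scene yel [273. 253.] 227 med [ 0.655 -0.309  0.199] topface [ 0.654 -0.305  0.204] 111 [0.023 0.021 0.006]
scene yel [208. 266.] 224 med [ 0.561 -0.393  0.201] topface [ 0.56  -0.391  0.204] 110 [0.023 0.022 0.006]
scene yel [166. 324.] 267 med [ 0.555 -0.517  0.202] topface [ 0.552 -0.516  0.204] 151 [0.026 0.025 0.006]
scene blue [352.  59.] 161 med [0.587 0.229 0.241] topface [0.586 0.235 0.254] 50 [0.021 0.02  0.005]
scene blue [331.  93.] 167 med [0.591 0.09  0.243] topface [0.591 0.096 0.254] 61 [0.021 0.02  0.006]
top yel [309. 148.] 39 med [ 0.644 -0.302  0.18 ] topface [ 0.647 -0.3    0.198] 5 [0.014 0.017 0.006]
top yel [338. 183.] 48 med [ 0.552 -0.383  0.177] topface [ 0.554 -0.382  0.199] 5 [0.014 0.005 0.006]
top yel [385. 188.] 59 med [ 0.546 -0.508  0.181] topface [ 0.552 -0.506  0.199] 6 [0.017 0.008 0.006]
top yel [350. 247.] 30 med [ 0.384 -0.416  0.185] topface [ 0.384 -0.416  0.199] 6 [0.015 0.004 0.005]
top blue [101. 150.] 135 med [0.582 0.231 0.247] topface [0.586 0.235 0.254] 55 [0.019 0.018 0.006]
top blue [155. 152.] 115 med [0.586 0.096 0.251] topface [0.59  0.097 0.254] 52 [0.019 0.02  0.006]
```

View pics/c1.png

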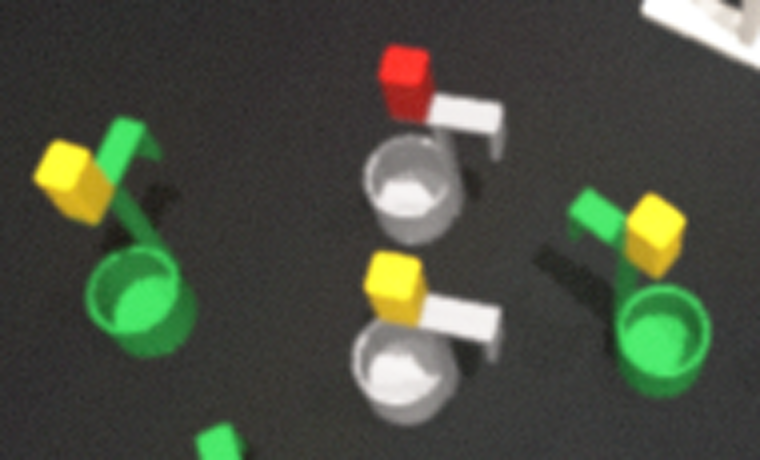

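View pics/c2.png

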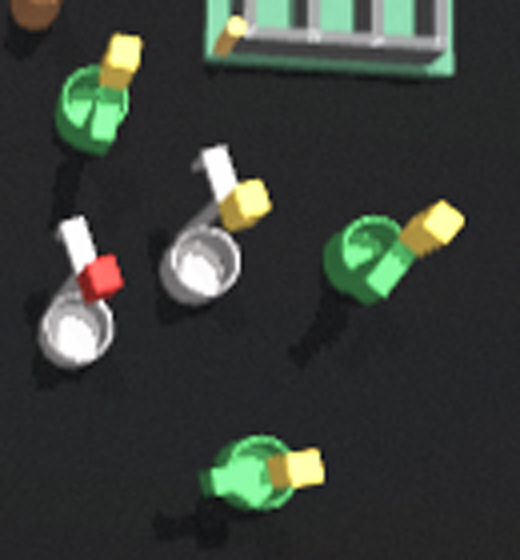

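View pics/c3.png

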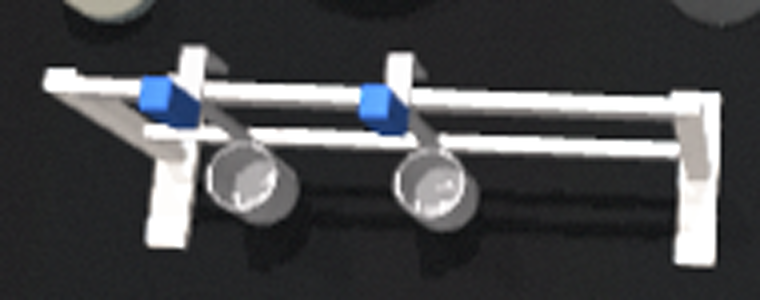

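Confirmed: (208,267) is the only steel dipper with a yellow grip. Next I'll get its yaw and the rack frame.

```bash
cat > m.py <<'E'
from h import *
def meas(n,tag):
    im=cv2.imread(f'pics/{n}_{tag}.png');h=cv2.cvtColor(im,cv2.COLOR_BGR2HSV);d=np.load(f'pics/{n}_{tag}.npy');return im,h,d,pts(n,d)
E
python3 - <<'E'
from m import *
g=np.array([.560,-.391])
for n in('scene','top'):
    im,h,d,P=meas(n,'0')
    white=(h[...,1]<50)&(h[...,2]>70)&(d>0)
    r=np.linalg.norm(P[...,:2]-g,axis=-1)
    # strap
    m=white&(r<.07)&(P[...,2]>.142)&(P[...,2]<.165)
    q=P[m]; print(n,'strap',len(q),q.mean(0).round(3),'z',np.percentile(q[:,2],[10,90]).round(3))
    if len(q)>10:
        v=np.linalg.svd(q[:,:2]-q[:,:2].mean(0))[2][0]; print(' dir',np.degrees(np.arctan2(v[1],v[0])).round(1),'from grip',np.degrees(np.arctan2(*(q[:,:2].mean(0)-g)[::-1])).round(1),r[m].max().round(3))
    m=(d>0)&(r<.07)&(P[...,2]>.044)&(P[...,2]<.054)&white; q=P[m]
    if len(q)>5:
        c,rad=cv2.minEnclosingCircle(q[:,:2].astype(np.float32)*1000); print(' cup',len(q),c,rad)
    # rack upper bar top
    m=(d>0)&white&(abs(P[...,2]-.2)<.006)&(P[...,0]>.5)&(P[...,0]<.7)&(P[...,1]>-.1)&(P[...,1]<.45); q=P[m]
    v,_,*_=0,0
    vx,vy,x0,y0=cv2.fitLine(q[:,:2].astype(np.float32),cv2.DIST_HUBER,0,.001,.001).ravel()
    t=(q[:,:2]-[x0,y0])@[vx,vy]; 
    print(' bar',len(q),'ang',np.degrees(np.arctan2(vy,vx)).round(2),'pt',x0,y0,'ends',[ (np.array([x0,y0])+e*np.array([vx,vy])).round(3) for e in(t.min(),t.max())],'z',np.median(q[:,2]))
    # blue side-strap
    for b in((.586,.235),(.590,.0965)):
        r=np.linalg.norm(P[...,:2]-b,axis=-1)
        m=(d>0)&white&(P[...,2]>.203)&(P[...,2]<.215)&(r<.07);q=P[m];print(' bluestrap',len(q),q.mean(0).round(3))
        m=(d>0)&white&(P[...,2]>.09)&(P[...,2]<.105)&(r<.08)&(P[...,0]<b[0]+.015);q=P[m]
        if len(q)>5:
            c,rad=cv2.minEnclosingCircle(q[:,:2].astype(np.float32)*1000);print(' bluecup',len(q),np.round(c,1),round(rad,1))
    if n=='scene':
        hh=cv2.inRange(h,(20,150,60),(34,255,255))>0
        r=np.linalg.norm(P[...,:2]-g,axis=-1);m=hh&(r<.04)&(P[...,2]>.199)
        print(' yel top rect',cv2.minAreaRect(P[m][:,:2].astype(np.float32)*1000))
E
```

```text
scene strap 165 [ 0.588 -0.382  0.154] z [0.152 0.156]
 dir 18.3 from grip 18.5 0.047
 cup 79 (548.1884765625, -393.9847717285156) 27.62204360961914
 bar 654 ang -88.03 pt 0.6112445 0.13687284 ends [array([0.604, 0.338]), array([ 0.619, -0.1  ])] z 0.2009452918160579
 bluestrap 78 [0.614 0.237 0.205]
 bluecup 29 [590.  261.6] 51.8
 bluestrap 88 [0.618 0.099 0.205]
 bluecup 94 [585.4 114.9] 45.8
 yel top rect ((559.110595703125, -390.7520751953125), (22.83868980407715, 20.131807327270508), 18.61166000366211)
top strap 73 [ 0.588 -0.38   0.154] z [0.152 0.156]
 dir -166.1 from grip 21.4 0.048
 cup 60 (547.7704467773438, -393.3777160644531) 27.39053726196289
 bar 632 ang -88.2 pt 0.60828114 0.19878724 ends [array([0.604, 0.336]), array([ 0.618, -0.098])] z 0.20026631647404797
 bluestrap 59 [0.618 0.235 0.205]
 bluecup 95 [583.1 261.8] 53.6
 bluestrap 50 [0.623 0.097 0.204]
 bluecup 92 [583.6 122.7] 51.3
```

Measured poses:
- **Yellow dipper:** yaw ≈ 18.5°, grip centre (0.560, -0.391, 0.179). The top face is at 0.204, as expected.
- **Rack:** yaw ≈ 1.9°, top of the bar at 0.200 as expected.
- **Blue grips:** (0.586, 0.235) and (0.590, 0.0965), 138 mm apart, within the 132–140 mm given.

The jaws will close along the dipper's x axis, which keeps the fingers clear of the blue grips. First I'll move above the grip, turning +90.8°.

Call:
step_arm --series '[[[0.055,0,0,0.03,0],[0.055,0,0,0.06,0],[0.055,0.026,0.015,0.06,6.5],[0.055,0.053,0.029,0.06,13],[0.055,0.079,0.044,0.06,19.5],[0.055,0.106,0.058,0.06,26],[0.055,0.132,0.073,0.06,32.5],[0.055,0.159,0.087,0.06,39],[0.055,0.185,0.102,0.06,45.5],[0.055,0.211,0.117,0.06,52],[0.055,0.238,0.131,0.06,58.5],[0.055,0.264,0.146,0.06,65],[0.055,0.291,0.16,0.06,71.5],[0.055,0.317,0.175,0.06,78],[0.055,0.344,0.189,0.06,84.5],[0.055,0.37,0.204,0.06,90.8],[0.055,0.37,0.204,0.06,90.8],[0.055,0.37,0.204,0.06,90.8]]]' --squeeze 25

```text
clock: 1.6
position: [0.5611, -0.389, 0.299]
ee_rot: [-1.83, -2.551, 0.0]
force: [-1.1, -1.1, 0.4]
width: 0.603
```

Call:
step_arm --series '[[[0.055,-0.001,-0.002,-0.02,0],[0.055,-0.001,-0.002,-0.045,0],[0.055,-0.001,-0.002,-0.07,0],[0.055,-0.001,-0.002,-0.09,0],[0.055,-0.001,-0.002,-0.105,0],[0.055,-0.001,-0.002,-0.115,0],[0.055,-0.001,-0.002,-0.122,0],[0.055,-0.001,-0.002,-0.122,0],[0.055,-0.001,-0.002,-0.122,0]]]'

```text
clock: 2.35
position: [0.56, -0.3915, 0.1775]
ee_rot: [-1.832, -2.55, 0.0]
force: [0.3, -0.2, 0.2]
width: 0.596
```

```bash
python3 - <<'E'
from h import *
im,d=grab('scene','1'); s=observe(); print(s['position'],s['ee_rot'],s['force'],s['width'])
cv2.imwrite('pics/c4.png',cv2.resize(im[190:320,130:310,::-1],None,fx=4,fy=4,interpolation=2))
E
```

```text
[ 0.56045335 -0.39147475  0.17806029] [-1.83183339e+00 -2.55118375e+00  3.62686954e-05] [ 0.00671169 -0.60648595  0.23256579] 0.5998956680047862
```

View pics/c4.png

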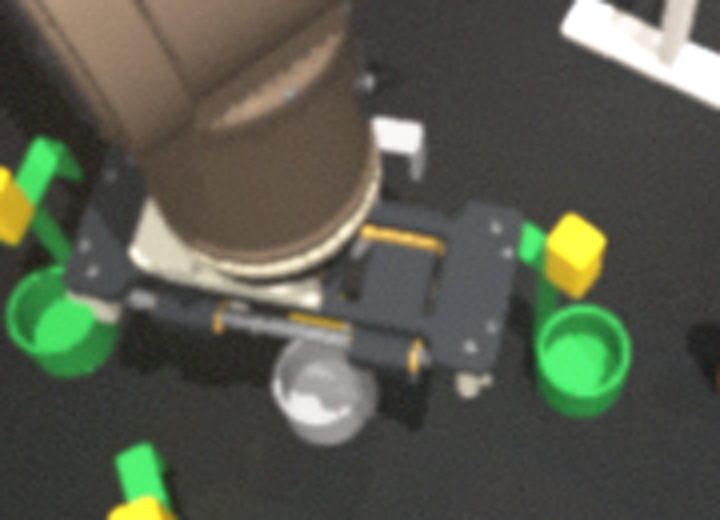

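The hand is straddling the grip and nothing nearby has been touched. Close the jaws, then a small lift.

Call:
step_arm --series '[[[0.01,0,0,0,0],[0.01,0,0,0,0],[0.01,0,0,0,0],[0.01,0,0,0,0],[0.01,0,0,0,0],[0.01,0,0,0,0],[0.01,0,0,0,0],[0.01,0,0,0,0],[0.01,0,0,0.01,0],[0.01,0,0,0.02,0],[0.01,0,0,0.03,0],[0.01,0,0,0.03,0]]]' --squeeze 35

```text
clock: 3.4
position: [0.5618, -0.392, 0.2113]
ee_rot: [1.83, 2.549, 0.001]
force: [0.2, -0.7, -2.0]
width: 0.239
```

Grip closed at 22 mm. Lift high enough that the cup bottom clears the blue grips' tops at 0.254, then move across.

Call:
step_arm --series '[[[0.01,0,0,0.02,0],[0.01,0,0,0.045,0],[0.01,0,0,0.07,0],[0.01,0,0,0.1,0],[0.01,0,0,0.13,0],[0.01,0,0,0.16,0],[0.01,0,0,0.19,0],[0.01,0,0,0.215,0],[0.01,0,0,0.235,0],[0.01,0,0,0.25,0],[0.01,0,0,0.25,0]]]'

```text
clock: 4.32
position: [0.5625, -0.3919, 0.4652]
ee_rot: [1.827, 2.545, 0.002]
force: [0.3, 0.0, -1.5]
width: 0.237
```

Call:
step_arm --series '[[[0.01,0,0.015,0,0],[0.01,0,0.04,0,-1],[0.01,0,0.07,0,-2],[0.01,0,0.105,0,-3],[0.01,0,0.14,0,-4],[0.01,0,0.175,0,-5],[0.01,0,0.21,0,-6],[0.01,0,0.245,0,-7],[0.01,0.002,0.28,0,-8],[0.01,0.005,0.315,0,-9.5],[0.01,0.008,0.35,0,-11],[0.01,0.011,0.385,0,-12.5],[0.01,0.014,0.42,0,-14],[0.01,0.017,0.455,0,-15],[0.01,0.02,0.485,0,-16],[0.01,0.022,0.515,0,-16.7],[0.01,0.022,0.54,0,-16.7],[0.01,0.022,0.558,0,-16.7],[0.01,0.022,0.558,0,-16.7],[0.01,0.022,0.558,0,-16.7]]]'

```text
clock: 5.98
position: [0.5833, 0.1677, 0.4639]
ee_rot: [2.174, 2.256, -0.002]
force: [0.3, -1.9, -2.1]
width: 0.239
```

```bash
python3 - <<'E'
from h import *
for n in('scene','top'): grab(n,'2')
s=observe(); print(s['clock'],s['position'],s['ee_rot'],s['force'],s['width'])
E
```

```text
6.0833 [0.58417976 0.16530208 0.46442883] [ 2.17763777e+00  2.25131188e+00 -2.03435383e-03] [ 0.86712168 -0.07614484 -2.34342668] 0.2401305972390335
```

View pics/scene_2.png

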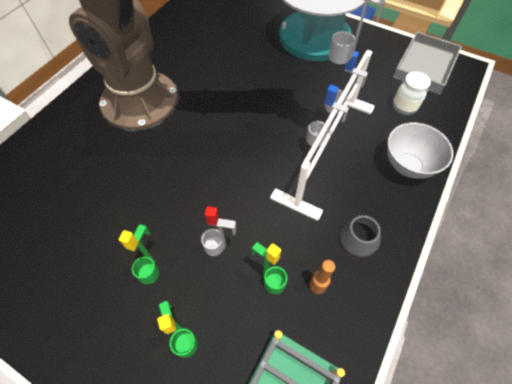

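View pics/top_2.png

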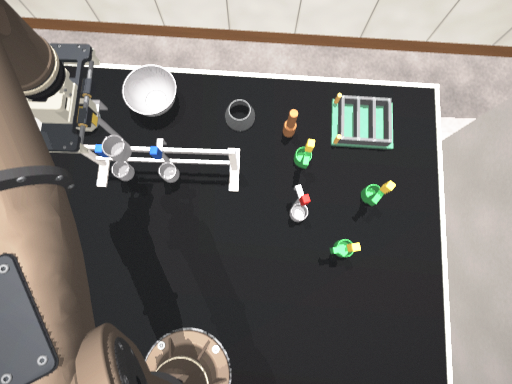

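The dipper is held upright above the gap: cup at scene (342,46) and top (117,147). I'll check where the cup axis and stem really are relative to the gap.

```bash
cat > cup.py <<'E'
from m import *
import sys
def run(tag,zr,c0):
    a=np.radians(1.9);ex=np.array([np.cos(a),np.sin(a)]);ey=np.array([-ex[1],ex[0]])
    for n in('scene','top'):
        im,h,d,P=meas(n,tag)
        r=np.linalg.norm(P[...,:2]-c0,axis=-1)
        m=(d>0)&(r<.042)&(P[...,2]>zr-.05)&(P[...,2]<zr+.012)&(h[...,1]<70)
        q=P[m]
        if len(q)<10: print(n,'few',len(q)); continue
        z=np.percentile(q[:,2],98); t=q[q[:,2]>z-.008]
        c,rad=cv2.minEnclosingCircle(t[:,:2].astype(np.float32)*1000); print(n,'rim z',z.round(4),len(t),np.round(c,1),round(rad,1),'-> grip',(np.array(c)+14*ex).round(1))
E
python3 - <<'E'
from cup import *
run('2',.336,(.570,.165))
for n in('scene','top'):
    im,h,d,P=meas(n,'2')
    m=(d>0)&(P[...,2]>.385)&(P[...,2]<.45)&(abs(P[...,1]-.165)<.02)&(P[...,0]>.58)&(h[...,1]<70)
    v,u=np.where(m); print(n,m.sum(), P[m].min(0).round(3),P[m].max(0).round(3)) if m.sum() else 0
    b=cv2.inRange(h,(105,150,60),(125,255,255))>0
    for y in(.235,.097):
        q=P[b&(d>0)&(abs(P[...,1]-y)<.03)&(abs(P[...,0]-.588)<.03)]
        if len(q): print(' blue',y,len(q),np.median(q,0).round(3))
    cv2.imwrite(f'pics/z_{n}2.png',cv2.resize((im[10:130,300:400] if n=='scene' else im[90:200,60:200]),None,fx=5,fy=5,interpolation=2))
E
```

```text
scene rim z 0.3377 179 [572.3 168.1] 28.7 -> grip [586.3 168.6]
top rim z 0.3422 104 [571.9 164.9] 27.5 -> grip [585.9 165.4]
scene 198 [0.592 0.157 0.387] [0.632 0.177 0.442]
 blue 0.235 98 [0.591 0.228 0.236]
 blue 0.097 146 [0.592 0.09  0.245]
top 166 [0.582 0.158 0.386] [0.633 0.177 0.443]
 blue 0.235 33 [0.576 0.237 0.239]
 blue 0.097 72 [0.581 0.093 0.238]
```

View pics/z_scene2.png

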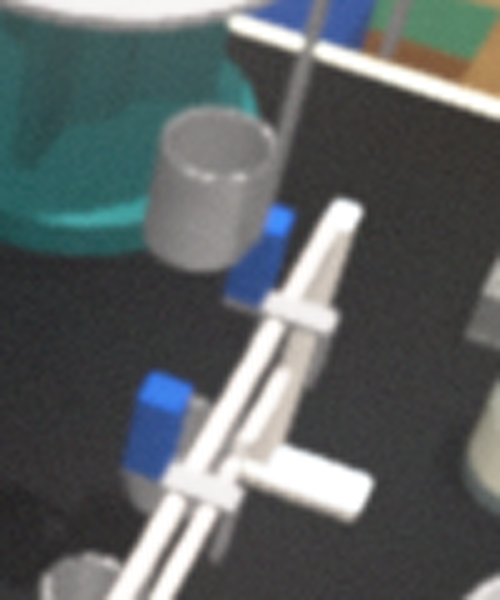

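View pics/z_top2.png

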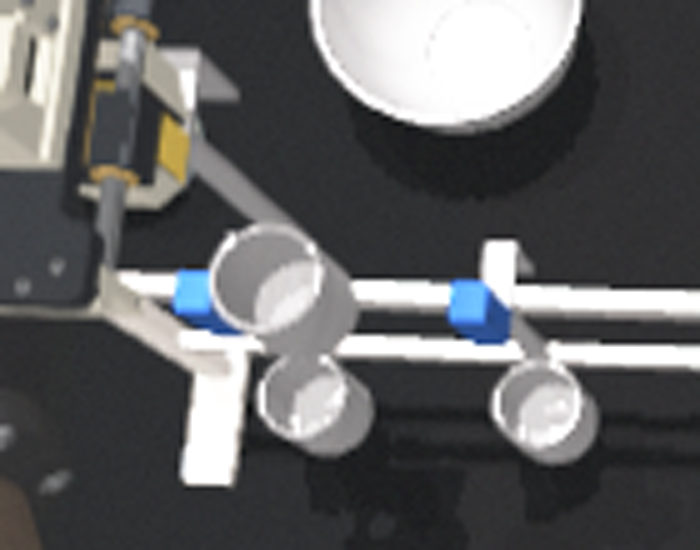

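Measured grip is about (0.5855, 0.166), centred between the blues in y. In x the stem has 5 mm to the bar and the lip 14 mm, so I'll shift -4 mm to centre the hook, then lower to about 10 mm above seating.

Call:
step_arm --series '[[[0.01,-0.004,0,0,0],[0.01,-0.004,0,0,0],[0.01,-0.004,0,-0.015,0],[0.01,-0.004,0,-0.03,0],[0.01,-0.004,0,-0.045,0],[0.01,-0.004,0,-0.06,0],[0.01,-0.004,0,-0.075,0],[0.01,-0.004,0,-0.09,0],[0.01,-0.004,0,-0.105,0],[0.01,-0.004,0,-0.12,0],[0.01,-0.004,0,-0.135,0],[0.01,-0.004,0,-0.148,0],[0.01,-0.004,0,-0.148,0],[0.01,-0.004,0,-0.148,0]]]'

```text
clock: 7.25
position: [0.5799, 0.1644, 0.3163]
ee_rot: [2.179, 2.25, -0.004]
force: [-0.2, -0.2, -2.5]
width: 0.234
```

```bash
python3 - <<'E'
from cup import *
im,d=grab('scene','3');grab('top','3')
s=observe(); print(s['clock'],s['position'],s['ee_rot'],s['force'],s['width'])
run('3',.19,(.567,.166))
cv2.imwrite('pics/z_3.png',cv2.resize(im[20:150,290:400,::-1],None,fx=4,fy=4,interpolation=2))
E
```

```text
7.35 [0.58058776 0.16516609 0.31755458] [ 2.17781039e+00  2.25017255e+00 -1.68287594e-05] [ 0.31590881  0.21529437 -2.13180345] 0.23593865144933587
scene rim z 0.2002 17 [600.4 169.2] 14.2 -> grip [614.4 169.6]
top rim z 0.1978 38 [575.3 162.3] 32.8 -> grip [589.3 162.7]
```

View pics/z_3.png

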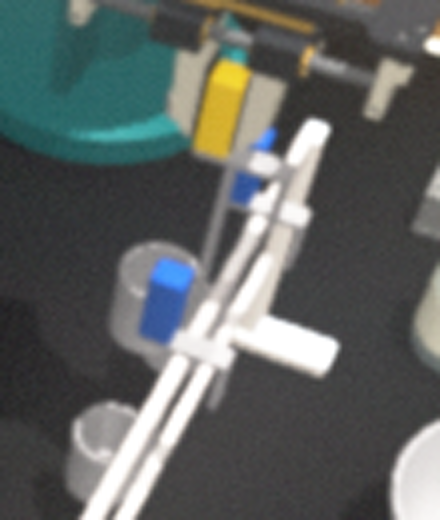

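The stem is on the robot side of the bar and the lip is poised above and beyond it, with the cup clear between the blues. Continue down.

Call:
step_arm --series '[[[0.01,0,0.001,-0.01,0],[0.01,0,0.001,-0.02,0],[0.01,0,0.001,-0.03,0],[0.01,0,0.001,-0.04,0],[0.01,0,0.001,-0.05,0],[0.01,0,0.001,-0.06,0],[0.01,0,0.001,-0.07,0],[0.01,0,0.001,-0.08,0],[0.01,0,0.001,-0.08,0],[0.01,0,0.001,-0.08,0]]]'

```text
clock: 8.18
position: [0.5803, 0.166, 0.2369]
ee_rot: [2.178, 2.251, -0.002]
force: [0.4, 0.8, -1.1]
width: 0.24
```

```bash
python3 - <<'E'
from cup import *
im,d=grab('scene','4')
s=observe(); print(s['clock'],s['position'],s['ee_rot'],s['force'],s['width'])
cv2.imwrite('pics/z_4.png',cv2.resize(im[20:150,290:400,::-1],None,fx=4,fy=4,interpolation=2))
E
```

```text
8.2333 [0.58064401 0.16624754 0.23761872] [2.17788257e+00 2.25027339e+00 2.59616961e-05] [ 0.66985405  0.45917941 -1.83718602] 0.23721834788757956
```

View pics/z_4.png

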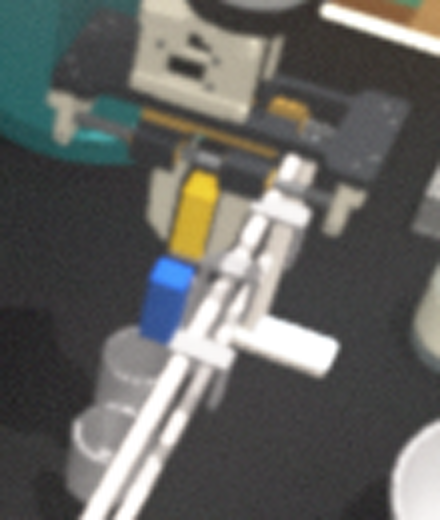

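The hook is now over the bar and the blues are where they were. Nudge +4 mm toward the bar and lower until it seats.

Call:
step_arm --series '[[[0.01,0.002,0,-0.002,0],[0.01,0.004,0,-0.004,0],[0.01,0.004,0,-0.006,0],[0.01,0.004,0,-0.008,0],[0.01,0.004,0,-0.009,0],[0.01,0.004,0,-0.01,0],[0.01,0.004,0,-0.01,0]]]'

```text
clock: 8.82
position: [0.5846, 0.1662, 0.228]
ee_rot: [2.178, 2.25, 0.0]
force: [-1.2, -0.6, 0.4]
width: 0.239
```

The wrist has unloaded (force z went from -2 to +0.4), so it is seated. Release gently and pause before rising.

Call:
step_arm --series '[[[0.024,0,0,-0.0005,0],[0.027,0,0,-0.0005,0],[0.03,0,0,-0.0005,0],[0.035,0,0,0,0],[0.04,0,0,0,0],[0.045,0,0,0,0],[0.05,0,0,0,0],[0.05,0,0,0,0],[0.05,0,0,0,0],[0.05,0,0,0,0]]]'

```text
clock: 9.65
position: [0.5846, 0.1662, 0.228]
ee_rot: [2.178, 2.25, 0.0]
force: [-0.1, -0.7, -0.1]
width: 0.543
```

```bash
python3 - <<'E'
from cup import *
im,d=grab('scene','5')
s=observe(); print(s['clock'],s['position'],s['force'],s['width'])
cv2.imwrite('pics/z_5.png',cv2.resize(im[20:150,290:400,::-1],None,fx=4,fy=4,interpolation=2))
E
```

```text
9.7 [0.58460212 0.16622683 0.22800725] [-0.03278133 -0.47576777 -0.89035262] 0.5424931960110279
```

View pics/z_5.png

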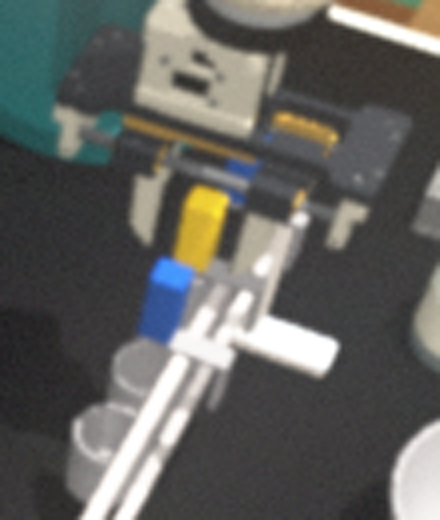

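The dipper hangs free between the open fingers. Rise straight up, well clear.

Call:
step_arm --series '[[[0.05,0,0,0.01,0],[0.05,0,0,0.02,0],[0.05,0,0,0.035,0],[0.05,0,0,0.055,0],[0.05,0,0,0.08,0],[0.05,0,0,0.11,0],[0.05,0,0,0.14,0],[0.05,0,0,0.17,0],[0.05,-0.02,-0.03,0.19,0],[0.05,-0.04,-0.06,0.2,0],[0.05,-0.07,-0.09,0.2,0],[0.05,-0.1,-0.12,0.2,0],[0.05,-0.13,-0.15,0.2,0],[0.05,-0.16,-0.18,0.2,0],[0.05,-0.18,-0.21,0.2,0],[0.05,-0.2,-0.24,0.2,0],[0.05,-0.2,-0.26,0.2,0],[0.05,-0.2,-0.26,0.2,0]]]'

```text
clock: 11.2
position: [0.3832, -0.0979, 0.4295]
ee_rot: [2.183, 2.241, -0.0]
force: [0.3, 0.9, -0.3]
width: 0.546
```

```bash
python3 - <<'E'
from cup import *
import time
for n in('scene','top'):
    im,d=grab(n,'6')
s=observe(); print(s['clock'],s['position'],s['force'])
for n in('scene','top'):
    im,h,d,P=meas(n,'6')
    for nm,lo,hi in(('yel',(20,150,120),(32,255,255)),('blue',(105,150,60),(125,255,255))):
        m=cv2.inRange(h,lo,hi)>0; m&=(d>0)&(P[...,1]>0)&(P[...,1]<.3)&(P[...,0]>.5)&(P[...,0]<.65)
        k,l,st,ce=cv2.connectedComponentsWithStats(m.astype(np.uint8))
        for i in range(1,k):
            if st[i,4]>15:
                q=P[l==i];t=q[q[:,2]>q[:,2].max()-.006]; print(n,nm,ce[i].round(),st[i,4],'topface',t.mean(0).round(3),len(t))
im=cv2.imread('pics/scene_6.png');cv2.imwrite('pics/z_6.png',cv2.resize(im[20:150,290:400],None,fx=4,fy=4,interpolation=2))
im=cv2.imread('pics/top_6.png');cv2.imwrite('pics/zt_6.png',cv2.resize(im[120:210,60:250],None,fx=4,fy=4,interpolation=2))
E
```

```text
11.3 [ 0.38455144 -0.09379394  0.42912494] [-0.18111605  1.11311666 -0.06333195]
scene yel [340.  76.] 176 topface [0.584 0.165 0.254] 53
scene blue [352.  58.] 131 topface [0.587 0.235 0.254] 55
scene blue [331.  93.] 127 topface [0.591 0.096 0.254] 52
top blue [102. 150.] 124 topface [0.586 0.236 0.253] 51
```

View pics/z_6.png

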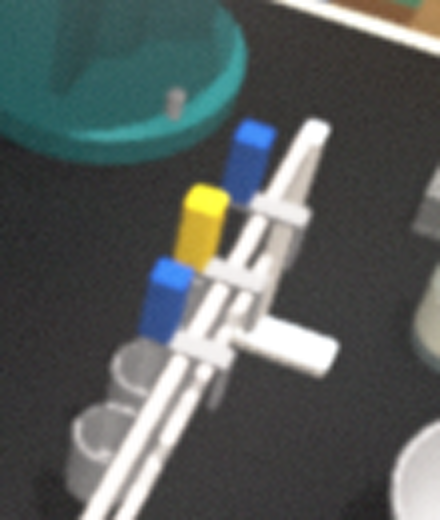

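View pics/zt_6.png

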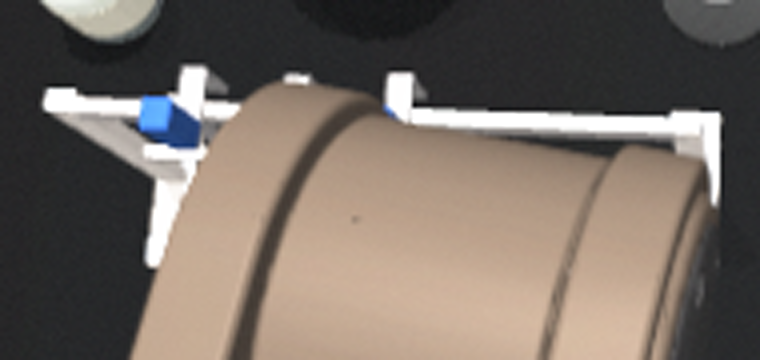

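Yellow grip is at (0.584, 0.165, 0.229), 70 mm from each blue, with the blues within 1 mm of their start. Wait a little, check that it is still, then hand in.

Call:
step_arm --series '[[[0.05,0,0,0,0],[0.05,0,0,0,0],[0.05,0,0,0,0],[0.05,0,0,0,0],[0.05,0,0,0,0],[0.05,0,0,0,0],[0.05,0,0,0,0],[0.05,0,0,0,0],[0.05,0,0,0,0],[0.05,0,0,0,0]]]'

```text
clock: 12.13
position: [0.3845, -0.0938, 0.4291]
ee_rot: [2.178, 2.248, 0.002]
force: [-0.2, -0.2, 0.1]
width: 0.544
```

```bash
python3 - <<'E'
from cup import *
grab('scene','7')
im,h,d,P=meas('scene','7')
m=cv2.inRange(h,(20,150,120),(32,255,255))>0; m&=(d>0)&(P[...,1]>0)&(P[...,1]<.3)
q=P[m];t=q[q[:,2]>q[:,2].max()-.006];print(t.mean(0).round(4),observe()['force'])
lo=q[q[:,2]<q[:,2].min()+.01]; print('low part',lo.mean(0).round(3))
a=cv2.imread('pics/scene_6.png')[40:140,300:390].astype(int);b=im[40:140,300:390].astype(int);print('mean diff',abs(a-b).mean())
t0=t.mean(0)
if abs(t0[2]-.254)<.004 and abs(t0[0]-.584)<.006: print(arm.sign_off())
E
```

```text
[0.5842 0.1645 0.2532] [ 0.04957986  0.42003978 -0.43139618]
low part [0.585 0.158 0.216]
mean diff 2.048074074074074
the job is handed in; nothing more can be done
None
```

The steel dipper with the yellow grip is hanging by its hook on the upper bar, midway between the two blue-gripped dippers, with its cup on their side. I handed the job in at about 12 s of the 45 s allowed; no verdict is reported.

**Last checks**
- **Yellow grip:** its centre is about (0.584, 0.165, 0.229) in the world frame. That puts it about 26 mm to the robot side of the bar's middle and about 70 mm from each blue grip.
- **Stillness:** its position changed by less than 1 mm between two pictures about 0.9 s apart.
- **Blue dippers:** both were within about 1 mm of their start positions.
- **Robot:** the arm was clear of everything, with a wrist force of about zero.

**What was less certain**
- In the last top-camera picture the arm hid the yellow dipper, so its final position rests on the scene camera alone.
- Uprightness and squareness after release were judged from the picture, not measured as angles.
- One cup-position check, made partway through lowering, gave unusable values because the view was blocked. I relied on the picture and the measured arm pose there instead.

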